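# Heat sink from the parts crate into the soldering vise

## Robot

A 6-joint arm with a two-finger parallel gripper is mounted at the origin on the work surface. World frame = base frame: x ahead of the robot, y to its left, z up, the work surface at z = 0. Lengths are in m, angles in rad, forces in N, time in s.
With the tool pointing down it reaches from about 0.375 to 0.75 m from the base axis. Payload 9 kg.
Tool frame: the origin (TCP) lies midway between the tips of the shut fingers; the grasp point (between the pads) lies 19 mm behind it; z points along the fingers, y is the line along which they close (so a half turn about z gives the same grasp; the last joint's range is limited). The gripper opens to 85 mm and grips with 20 to 120 N. Pads are 22 mm wide; open, the fingers measure 114 mm over their backs; the gripper's body (76 mm by 85 mm) begins 54 mm behind the grasp point. The pads swing forward as they close: fully open they stand 13 mm farther back than shut.
Start: joints at [-1.458, 0.104, 0.097, 1.564, 0, 1.353], TCP at [0.195, -0.567, 0.231] pointing down, gripper open.
Joint ranges: [-2.99, 2.99], [-0.84, 1.86], [-1.1, 1.16], [-1.84, 2.11], [-1.51, 1.56], [-3.14, 3.14]. Speed limits (rad/s): [2.22, 2.22, 2.57, 3.14, 3.14, 3.14].

## Interface

Orientations are given as a rotation vector (axis times angle).
In Python, from station import ctrl gives the robot as it stands. The module is installed in compiled form; this text tells all that it offers.
- The arm moves only by the shell command python3 -m jog 'ROWS'. ROWS is JSON, a list of rows, each a list of 3 entries, a list of its own where there are three numbers: the finger opening in m, from 0 to 0.0854, then the shift along the tool's x, y, z in m, then the turn about the tool's z in degrees. In form: [[hand, [x, y, z], yaw], ...]. A call has exactly 8 rows; each row shifts and turns the commanded pose from where the row before left it, along the tool's axes as they then stand; what a row does not reach is not made up. A row lasts 1/10 s, in which the tool goes at most 50 mm and 8.59 degrees, less where a joint would pass 70% of its speed; a pose out of reach is approached as far as the arm can. A call with a gripper value outside its range is refused whole. The fingers move at their own pace and stop on an object; the grip force is fixed at half the most. Time passes only in rows, so rows that do not move let the fingers close, or fill a call up. It gives the time, the measured TCP pose, the force, the opening and the grip force at its end, in the units of the state.
- ctrl.get_state(): the state, without advancing time (a new reading comes with each control period).
- ctrl.grab_frame(name): name is "scene" or "top"; returns a dict with "frame" (480x640x3 uint8, blue, green, red), "intrinsics" (3x3 intrinsics, pixels), "T" (4x4, takes a point from camera to world coordinates). Camera axes: x right, y up, looking along -z (the intrinsics and any distortion apply to the point x, -y, -z); pixel columns grow to the right and rows downward; lengths in m; the calibration is good to about 2 mm. A picture is of the moment at which its call begins. There is no depth.
- ctrl.sign_off(): hands the job in; it is judged then, once.
The state is a dict: "clock": time; "joint_pos": joint angles; "dq": joint speeds; "effort": joint torques, N m; "eef_pos": TCP position; "ee_rot": TCP orientation; "contact_force": force on the tool from outside, world axes, zero at the start; "wrist_torque": the same for the moment, N m; "opening": finger opening in m; "gripper_force": force on a finger pad.
Only numpy, scipy, OpenCV 4.12 (cv2) and the standard library are available. Lean on these libraries where they do the work, as an engineer would, in place of code of your own. Each camera call takes 0.05 s, during which the arm holds its last target. There are 200 camera calls.

## Task

Pick the long finned heat sink out of the crate of mixed parts, leaving the other parts where they lie, and set it down without dropping it, fins up, in the channel of the soldering vise, lengthways between the open jaws. Let go of it, then push the moving jaw closed by its post until the heat sink is held end to end against the fixed jaw, and leave it like that.

Things in the scene. Friction and masses are not known exactly. Their poses are not given: they have to be found in the camera images.
- heatsink: The part to pick: bright aluminium heat sink, 60 long x 24 wide x 28 mm high, about 60 g, five fins running its whole length and pointing up; the flat outer fins are its sides. It lies in the crate, base down, at any yaw. Origin: centre of its underside; x runs along its length, y across its width, z up. Either way round is the same.
- short_sink: Not wanted: a heat sink of the same width, height and fins but only 36 mm long. Origin: centre of its underside, x along its length.
- transformer: Not wanted: small transformer, dark steel core with copper winding, 40 x 36 x 34 mm high, in the crate. Origin: centre of its underside.
- capacitor: Not wanted: black round capacitor standing up, diameter 30, height 36 mm, in the crate. Origin: centre of its underside.
- module: Not wanted: smooth black box module with a pale label, 58 x 26 x 22 mm high, in the crate. Origin: centre of its underside, x along its length.
- choke: Not wanted: copper-coloured ring choke lying flat, outer diameter 42, inner 18, height 16 mm, in the crate. Origin: centre of its underside.
- crate: Blue plastic open parts crate fixed to the bench, outside 210 (its x) x 310 (its y) x 50 mm high, walls and floor 5 mm thick. Origin: centre of its underside; z up. The six parts stand on its floor, centres at least 80 mm apart and at least 40 mm from the inner walls.
- vise: Low vise on a pale 180 (its x) x 250 (its y) x 5 mm hardboard, all fixed. Origin: centre of the board's underside; z up; the jaws face each other along its y. Steel bed 62 mm wide, top 20 mm above the bench. Fixed jaw: grey block 62 mm wide, 30 mm above the bed, face at y = +65 mm; the moving jaw faces it from the -y side.
- seat (a point): Point on the bed, 30 mm from the fixed jaw's face, midway across the channel: the heat sink's origin belongs here when clamped. Axes as the vise's: y along the channel to the fixed jaw, z up. The channel is 29 mm wide, between two lips 5 mm high and 5 mm wide that run along y from 70 mm before this point (-y) to the fixed jaw.
- jaw (a joint): Slide of the moving jaw, m, grows towards the fixed jaw (the vise's +y). The gap between the jaw faces is 100 mm minus this value; it starts at 0 to 15 mm and reads 40 mm with the jaw on the 60 mm heat sink. It slides stiffly (about 2.5 N) and stays where it is left. The jaw will push the heat sink along the channel.
- jaw_post (a point): Top centre of the upright black post on the moving jaw: diameter 14 mm, standing 32 mm above the jaw's top (jaw top 30 mm, post top 62 mm above the bed; the jaw rides 6.5 mm clear of the bed, over the lips). The post's axis is 12 mm behind the jaw's face. Axes as the vise's.
Mind the look-alikes: they are no part of the job. What is shaped like the heatsink but blue is not meant.

How it is judged:
By the outcome, as a careful person would: the job done as asked, in the order asked, and still so for the second after the job is handed in, with the robot touching nothing.
It also fails if it takes over 45 s, if anything falls off the work surface, if the arm or the gripper's body presses on something with over 40 N, if the wrist force passes 120 N, or if a joint passes its speed limit or range.

## Working session

There is one attempt and no reset: what is moved stays moved. The work goes in short steps, Python scripts to look and compute and a shell command to move; the robot and the scene stay as the last step left them, time stands still between calls to the robot, and variables do not carry over. Pictures are saved under pics/ and viewed, at most 10 in all, crops included, and the job is handed in when it is done.

```bash
mkdir -p pics
python3 - <<'E'
from station import ctrl
import cv2,numpy as np
for n in("scene","top"):
    f=ctrl.grab_frame(n);cv2.imwrite(f"pics/{n}0.png",f["frame"]);np.savez(f"pics/{n}0.npz",**f)
    print(n,f["intrinsics"].round(1).tolist(),f["T"].round(3).tolist(),f.keys())
s=ctrl.get_state();print(s)
E
```

```text
scene [[613.3, 0.0, 307.4], [0.0, 613.3, 237.7], [0.0, 0.0, 1.0]] [[0.708, -0.541, 0.454, 0.976], [0.706, 0.541, -0.457, -0.621], [0.002, 0.644, 0.765, 0.972], [0.0, 0.0, 0.0, 1.0]] dict_keys(['frame', 'intrinsics', 'T'])
top [[581.2, 0.0, 320.0], [0.0, 581.2, 230.5], [0.0, 0.0, 1.0]] [[0.006, 0.984, -0.177, 0.215], [-1.0, 0.007, 0.003, -0.08], [0.004, 0.177, 0.984, 1.338], [0.0, 0.0, 0.0, 1.0]] dict_keys(['frame', 'intrinsics', 'T'])
{'clock': 0.1, 'joint_pos': array([-1.45772584e+00,  1.04651275e-01,  9.65462749e-02,  1.56391042e+00,
        1.84838535e-05,  1.35308453e+00]), 'dq': array([-0.00092349, -0.00206994,  0.00307874, -0.00023154, -0.00090193,
        0.00119244]), 'effort': array([ 7.23791614e-03, -5.58203924e+01,  5.04722393e+01,  1.29922555e-02,
       -2.14954152e-04, -2.68519543e-06]), 'eef_pos': array([ 0.19484258, -0.56716243,  0.23059283]), 'ee_rot': array([-3.09752273e+00, -5.17025715e-01, -1.29089998e-04]), 'contact_force': array([0.7939286 , 0.23983098, 0.89472496]), 'wrist_torque': array([-0.01994379, -0.05206677, -0.01016038]), 'gripper_force': 0.0, 'opening': 0.08538794943797845}
```

View pics/top0.png

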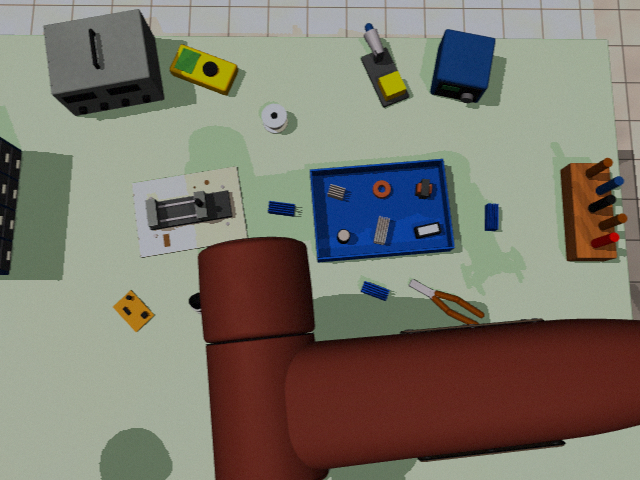

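View pics/scene0.png

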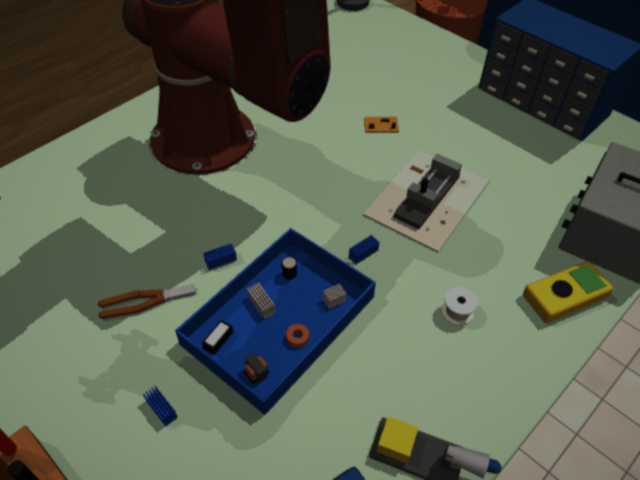

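The top picture shows the crate at about (382,210). The long finned bright part is at (382,230) and the vise is at (190,208), with its fixed jaw to the left at (152,213) and post near (199,203).
Candidates:
- Long bright sink (382,230): matches the description.
- Short sink (337,192): too short.
- Module (427,230): smooth black box, not finned.
- Blue finned decoys (282,209), (376,291), (491,217): wrong colour, outside the crate.

I choose (382,230) and check it in a close crop.

```bash
cat > h.py <<'E'
import numpy as np,cv2
from station import ctrl
def load(n): return dict(np.load(n))
def ray(f,p):
    K=f["intrinsics"];d=np.array([(p[0]-K[0,2])/K[0,0],-(p[1]-K[1,2])/K[1,1],-1.]);return f["T"][:3,3],f["T"][:3,:3]@d
def onz(f,p,z):
    o,d=ray(f,p);return (o+d*(z-o[2])/d[2])
def proj(f,X):
    c=f["T"][:3,:3].T@(np.asarray(X)-f["T"][:3,3]);K=f["intrinsics"];return np.array([K[0,2]+K[0,0]*c[0]/-c[2],K[1,2]-K[1,1]*c[1]/-c[2]])
def blobs(f,mask,roi,amin=30):
    x0,y0,x1,y1=roi;m=np.zeros_like(mask);m[y0:y1,x0:x1]=mask[y0:y1,x0:x1]
    cs,_=cv2.findContours(m,cv2.RETR_EXTERNAL,cv2.CHAIN_APPROX_NONE)
    return [c for c in cs if cv2.contourArea(c)>amin]
E
python3 - <<'E'
from h import *
out=[]
t=load("pics/top0.npz");s=load("pics/scene0.npz")
for f,(x0,y0,x1,y1) in((t,(310,160,450,265)),(t,(125,160,265,265)),(s,(180,225,320,330)),(s,(360,145,500,250))):
    out.append(cv2.resize(f["frame"][y0:y1,x0:x1],(400,300),interpolation=cv2.INTER_CUBIC))
cv2.imwrite("pics/crop.png",np.vstack([np.hstack(out[:2]),np.hstack(out[2:])]))
for n,f,roi in(("top",t,(318,165,448,255)),("scene",s,(190,240,360,390))):
    h=cv2.cvtColor(f["frame"],cv2.COLOR_BGR2HSV)
    m=((h[...,1]<90)&(h[...,2]>75)).astype(np.uint8)*255
    m=cv2.morphologyEx(m,cv2.MORPH_CLOSE,np.ones((3,3)))
    for c in blobs(f,m,roi):
        r=cv2.minAreaRect(c);P=np.array([onz(f,p,.033) for p in cv2.boxPoints(r)])
        print(n,np.round(r[0],1),onz(f,r[0],.033).round(4),P[:,:2].round(4).tolist(),[round(float(np.linalg.norm(P[i]-P[i-1])),4) for i in(1,2)])
f=t;h=cv2.cvtColor(f["frame"],cv2.COLOR_BGR2HSV)
m=((h[...,1]<50)&(h[...,2]>110)).astype(np.uint8)*255
for c in blobs(f,m,(125,160,255,262),500):
    r=cv2.minAreaRect(cv2.convexHull(c));P=np.array([onz(f,p,.005) for p in cv2.boxPoints(r)]);print("board",r,onz(f,r[0],.005),P[:,:2].round(4).tolist(),[round(float(np.linalg.norm(P[i]-P[i-1])),4) for i in(1,2)])
E
```

```text
top [343.5 235. ] [ 0.4399 -0.1381  0.033 ] [[0.4514, -0.1255], [0.4516, -0.1506], [0.4284, -0.1506], [0.4283, -0.1255]] [0.0251, 0.0231]
top [427.9 229.1] [ 0.4548 -0.3309  0.033 ] [[0.4592, -0.3066], [0.4687, -0.3521], [0.4504, -0.3552], [0.441, -0.3097]] [0.0466, 0.0186]
top [381.3 230.2] [ 0.4516 -0.2244  0.033 ] [[0.4234, -0.2048], [0.4854, -0.2183], [0.48, -0.2441], [0.4181, -0.2304]] [0.0634, 0.0264]
top [336.  190.5] [ 0.5441 -0.1209  0.033 ] [[0.5374, -0.0999], [0.561, -0.1064], [0.5508, -0.1418], [0.5272, -0.1353]] [0.0245, 0.0369]
top [337.5 166.5] [ 0.6015 -0.1243  0.033 ] [[0.6048, -0.0789], [0.6055, -0.1697], [0.5983, -0.1697], [0.5976, -0.0789]] [0.0908, 0.0072]
scene [198.5 382. ] [ 0.5128 -0.4121  0.033 ] [[0.4925, -0.4142], [0.5128, -0.394], [0.5327, -0.4101], [0.5128, -0.43]] [0.0286, 0.0256]
scene [216.3 333.8] [ 0.4619 -0.3316  0.033 ] [[0.4574, -0.3553], [0.4464, -0.3085], [0.4664, -0.3075], [0.4768, -0.3539]] [0.0481, 0.02]
scene [324. 351.] [ 0.6202 -0.2218  0.033 ] [[0.5213, -0.2106], [0.611, -0.1208], [0.7107, -0.2321], [0.6287, -0.3141]] [0.1269, 0.1494]
sc
[... 155 characters left out ...]
] [ 0.4585 -0.2232  0.033 ] [[0.427, -0.2293], [0.4282, -0.203], [0.4894, -0.2171], [0.4877, -0.2426]] [0.0264, 0.0628]
scene [289. 262.] [ 0.437  -0.1294  0.033 ] [[0.4199, -0.1291], [0.4364, -0.1126], [0.454, -0.1297], [0.4377, -0.146]] [0.0234, 0.0245]
scene [334.5 255.5] [ 0.4883 -0.0554  0.033 ] [[0.4267, -0.0613], [0.4957, 0.0079], [0.5474, -0.0498], [0.4811, -0.1161]] [0.0977, 0.0774]
scene [233. 278.] [ 0.3897 -0.2311  0.033 ] [[0.2577, -0.2305], [0.3788, -0.1092], [0.5093, -0.2317], [0.3996, -0.3415]] [0.1714, 0.179]
board ((189.5, 210.5), (101.0, 129.0), 90.0) [0.50052954 0.22131003 0.005     ] [[0.6222, 0.3801], [0.6244, 0.0735], [0.3825, 0.0672], [0.3806, 0.3644]] [0.3066, 0.242]
```

View pics/crop.png

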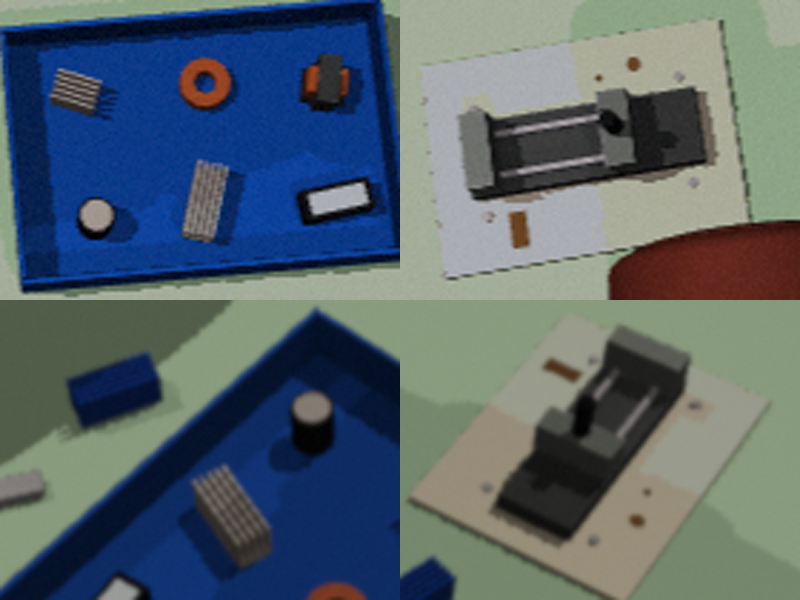

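The crop confirms it: the long five-finned bright part is at top (382,230), clear of the other parts. The vise lips show as two bright lines in top, from (159,206) to (195,202) and from (160,221) to (196,215). Next I measure the vise.

Run:
```python
from h import *
t=load("pics/top0.npz");s=load("pics/scene0.npz")
def lip(f,a,b,z=.025,w=3):
    g=f["frame"].astype(np.float32).mean(2);a,b=map(np.array,(a,b));d=(b-a)/np.linalg.norm(b-a);n=np.array([-d[1],d[0]]);P=[]
    for u in np.arange(2,np.linalg.norm(b-a)-2,.5):
        q=np.array([a+d*u+n*k for k in np.arange(-w,w+.1,.25)],np.float32)
        v=cv2.remap(g,q[:,0].copy(),q[:,1].copy(),cv2.INTER_LINEAR).ravel();v=v-np.percentile(v,50);v[v<0]=0
        if v.max()>15:P.append(onz(f,(v[:,None]*q).sum(0)/v.sum(),z)[:2])
    P=np.array(P);vx,vy,x,y=cv2.fitLine(P.astype(np.float32),cv2.DIST_HUBER,0,1e-4,1e-4).ravel();return np.array([x,y]),np.array([vx,vy])*np.sign(vy),len(P)
for n,f,L in(("top",t,[((159,206.5),(195,202)),((160,221.3),(196,215.3))]),("scene",s,[((426.5,176.5),(434,171)),((437,186.3),(450,173.7))])):
    R=[lip(f,*l) for l in L];
    for r in R: print(n,r[0].round(4),"yaw",np.degrees(np.arctan2(r[1][1],r[1][0])).round(2),r[2])
    d=R[0][1]+R[1][1] if n=="top" else R[1][1];d/=np.linalg.norm(d);nn=np.array([-d[1],d[0]])
    print(" sep",(R[0][0]-R[1][0])@nn,"centre offset line:",(R[0][0]@nn+R[1][0]@nn)/2,d)
# board corners
for p in((132.4,182.75),(237,167),(246.8,238.8),(140.75,257.3)): print("tc",onz(t,p,.005)[:2].round(4))
o=[]
for f,(x0,y0,x1,y1) in((t,(140,180,240,230)),(s,(385,148,485,240))):
    o.append(cv2.resize(f["frame"][y0:y1,x0:x1],None,fx=5,fy=5,interpolation=cv2.INTER_CUBIC))
o[1]=cv2.resize(o[1],(300,276)); o[1]=cv2.copyMakeBorder(o[1],0,0,0,200,0)
cv2.imwrite("pics/vise.png",cv2.convertScaleAbs(np.vstack(o),alpha=1.6))
```

```text
top [0.5118 0.2537] yaw 100.37 65
top [0.4793 0.2433] yaw 100.3 65
 sep -0.033933803 centre offset line: -0.5320947 [-0.17944887  0.98376733]
scene [0.4786 0.2663] yaw 97.82 11
scene [0.5122 0.2695] yaw 97.56 28
 sep 0.033766173 centre offset line: -0.5263587 [-0.13160913  0.9913017 ]
tc [0.5666 0.3591]
tc [0.6069 0.1134]
tc [0.4343 0.0853]
tc [0.3894 0.3286]
```

View pics/vise.png

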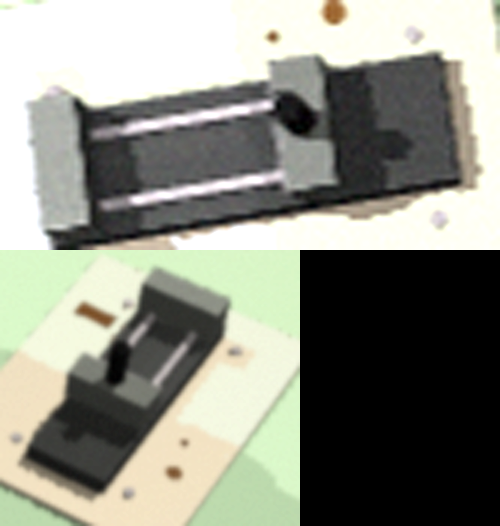

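Lip separation comes out at 33.9 mm (34 expected), and the two views differ by a constant of about 3.5 mm in x, so I use their mean. The enlarged picture shows the fixed jaw's top front edge at px (156,199)-(158,225) and the moving jaw's front edge near (195,205). Now I reach over the sink.

```bash
cat >> h.py <<'E'
from scipy.spatial.transform import Rotation as Rn
def go(x,y,z,head):
    s=ctrl.get_state();R=Rn.from_rotvec(s["ee_rot"]).as_matrix();h=np.degrees(np.arctan2(R[1,0],R[0,0]))
    print("t %.2f"%s["clock"],"pos",s["eef_pos"].round(4),"head %.2f"%h,"tool delta mm",(1e3*R.T@(np.array([x,y,z])-s["eef_pos"])).round(1),"turn %.1f"%((h-head+180)%360-180),"F",s["contact_force"].round(1),"open %.4f grip %.1f"%(s["opening"],s["gripper_force"]),"j6 %.2f"%s["joint_pos"][5])
E
python3 -m jog '[[0.06,[0.04,-0.027,0],0],[0.06,[0.04,-0.027,0],0],[0.06,[0.04,-0.027,0],0],[0.06,[0.04,-0.027,0],0],[0.06,[0.04,-0.027,0],0],[0.06,[0.04,-0.027,0],0],[0.06,[0.04,-0.027,0],0],[0.06,[0.037,-0.025,0],0]]'
python3 -m jog '[[0.06,[0.037,-0.025,0],0],[0.06,[0,0,0],7],[0.06,[0,0,0],7],[0.06,[0,0,0],7],[0.06,[0,0,0],7],[0.06,[0,0,0],3.5],[0.06,[0,0,0.03],0],[0.06,[0,0,0.03],0]]'
python3 -c "
from h import *
go(.4545,-.2237,.013,-12.6)"
```

```text
clock: 0.9
eef_pos: [0.426, -0.2601, 0.2311]
ee_rot: [-3.099, -0.518, 0.0]
contact_force: [-0.0, -1.4, -0.6]
opening: 0.0598
gripper_force: 0.0
clock: 1.7
eef_pos: [0.4525, -0.2268, 0.171]
ee_rot: [3.122, -0.343, 0.002]
contact_force: [0.7, -0.8, -0.9]
opening: 0.06
gripper_force: 0.0
t 1.70 pos [ 0.4525 -0.2268  0.171 ] head -12.55 tool delta mm [  1.1  -3.6 158. ] turn 0.0 F [ 0.7 -0.8 -0.9] open 0.0600 grip 0.0 j6 2.64
```

```bash
python3 -m jog '[[0.06,[0.001,-0.003,0.03],0],[0.06,[0,0,0.03],0],[0.06,[0,0,0.03],0],[0.06,[0,0,0.03],0],[0.06,[0,0,0.018],0],[0.06,[0,0,0.013],0],[0.06,[0,0,0.007],0],[0.06,[0,0,0],0]]'
python3 -c "
from h import *
go(.4545,-.2237,.013,-12.6)"
python3 -m jog '[[0.04,[0,0,0],0],[0.03,[0,0,0],0],[0.02,[0,0,0],0],[0.01,[0,0,0],0],[0.01,[0,0,0],0],[0.01,[0,0,0],0],[0.01,[0,0,0],0],[0.01,[0,0,0],0]]'
python3 -c "
from h import *
go(.4545,-.2237,.013,-12.6)"
```

```text
clock: 2.5
eef_pos: [0.4534, -0.2235, 0.0128]
ee_rot: [-3.122, 0.343, 0.001]
contact_force: [0.6, 0.3, -0.5]
opening: 0.0604
gripper_force: 0.0
t 2.50 pos [ 0.4534 -0.2235  0.0128] head -12.54 tool delta mm [ 1.1 -0.1 -0.2] turn 0.1 F [ 0.6  0.3 -0.5] open 0.0604 grip 0.0 j6 2.64
clock: 3.3
eef_pos: [0.4544, -0.2244, 0.0145]
ee_rot: [3.122, -0.343, 0.003]
contact_force: [-1.2, 0.7, 6.7]
opening: 0.0226
gripper_force: 59.8
t 3.30 pos [ 0.4544 -0.2244  0.0145] head -12.54 tool delta mm [-0.1 -0.7  1.5] turn 0.1 F [-1.2  0.7  6.7] open 0.0226 grip 59.8 j6 2.64
```

```bash
python3 -m jog '[[0.01,[0,0,-0.01],0],[0.01,[0,0,-0.02],0],[0.01,[0,0,-0.025],0],[0.01,[0,0,-0.025],0],[0.01,[0,0,-0.03],0],[0.01,[0,0,-0.03],0],[0.01,[0,0,-0.01],0],[0.01,[0,0,0],0]]'
python3 - <<'E'
from h import *
go(.4955,.2500,.19,100)
o=[]
for n in("top","scene"):
    f=ctrl.grab_frame(n);np.savez(f"pics/{n}1.npz",**f);p=proj(f,ctrl.get_state()["eef_pos"]).astype(int);print(p)
    x0,y0=max(p[0]-60,0),max(p[1]-60,0);o.append(cv2.resize(f["frame"][y0:y0+120,x0:x0+120],(400,400),interpolation=cv2.INTER_CUBIC))
cv2.imwrite("pics/lift.png",np.hstack(o))
E
```

```text
clock: 4.1
eef_pos: [0.4544, -0.2244, 0.1651]
ee_rot: [3.121, -0.343, 0.004]
contact_force: [0.4, -0.4, -0.2]
opening: 0.0227
gripper_force: 59.0
t 4.10 pos [ 0.4544 -0.2244  0.1651] head -12.55 tool delta mm [ -62.9 -472.   -25.8] turn -112.5 F [ 0.4 -0.4 -0.2] open 0.0227 grip 59.0 j6 2.64
[387 217]
[254 251]
```

View pics/lift.png

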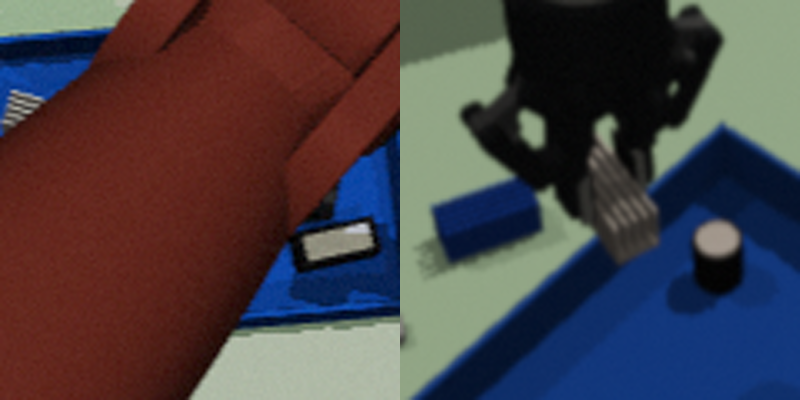

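The scene crop shows the sink held level between the fingers at crop (625,215), fins up, clear of the crate. Now I carry it to the vise.

```bash
python3 -m jog '[[0.01,[-0.006,-0.03,0],0],[0.01,[-0.006,-0.045,0],0],[0.01,[-0.006,-0.045,0],0],[0.01,[-0.006,-0.045,0],0],[0.01,[-0.006,-0.045,0],0],[0.01,[-0.006,-0.045,0],0],[0.01,[-0.006,-0.045,0],0],[0.01,[-0.006,-0.045,0],0]]'
python3 -m jog '[[0.01,[-0.005,-0.045,0],0],[0.01,[-0.005,-0.045,0],0],[0.01,[-0.005,-0.037,0],0],[0.01,[0,0,0],-7.5],[0.01,[0,0,0],-7.5],[0.01,[0,0,0],-7.5],[0.01,[0,0,0],-7.5],[0.01,[0,0,0],-7.5]]'
python3 -m jog '[[0.01,[0,0,0],-7.5],[0.01,[0,0,0],-7.5],[0.01,[0,0,0],-7.5],[0.01,[0,0,0],-7.5],[0.01,[0,0,0],-7.5],[0.01,[0,0,0],-7.5],[0.01,[0,0,0],-7.5],[0.01,[0,0,0],-7.5]]'
python3 -c "
from h import *
go(.4955,.2500,.07,100)"
```

```text
clock: 5.0
eef_pos: [0.4697, 0.0736, 0.1623]
ee_rot: [-3.09, 0.229, 0.001]
contact_force: [1.0, 0.3, -1.2]
opening: 0.0228
gripper_force: 59.1
clock: 5.8
eef_pos: [0.4643, 0.1302, 0.171]
ee_rot: [-2.913, -0.898, -0.048]
contact_force: [0.5, -0.1, -0.8]
opening: 0.0227
gripper_force: 59.1
clock: 6.6
eef_pos: [0.4643, 0.1302, 0.171]
ee_rot: [-2.092, -2.253, -0.113]
contact_force: [-0.2, -0.7, -1.0]
opening: 0.0226
gripper_force: 59.1
t 6.60 pos [0.4643 0.1302 0.171 ] head 94.27 tool delta mm [106.8  38.9 112.4] turn -5.7 F [-0.2 -0.7 -1. ] open 0.0226 grip 59.1 j6 1.43
```

```bash
python3 -c "
from h import *
s=ctrl.get_state();R=Rn.from_rotvec(s['ee_rot']).as_matrix();print(R.round(3),s['joint_pos'].round(3),s['dq'].round(3))"
```

```text
[[-0.074  0.997  0.003]
 [ 0.992  0.073  0.098]
 [ 0.097  0.01  -0.995]] [-0.063 -0.288 -0.385  1.477  0.098  1.433] [ 2.000e-03 -0.000e+00 -1.000e-03 -1.000e-03 -0.000e+00 -1.301e+00]
```

```bash
python3 -m jog '[[0.01,[0.01,0,0],0],[0.01,[0.01,0,0],0],[0.01,[0.01,0,0],0],[0.01,[0,0,0],0],[0.01,[0,0,0],0],[0.01,[0,0,0],0],[0.01,[0,0,0],0],[0.01,[0,0,0],0]]'
python3 -c "
from h import *
s=ctrl.get_state();R=Rn.from_rotvec(s['ee_rot']).as_matrix();print(R.round(3),s['joint_pos'].round(3),s['effort'].round(1));go(.4955,.2500,.17,100)"
```

```text
clock: 7.4
eef_pos: [0.463, 0.1597, 0.1751]
ee_rot: [-2.1, -2.248, -0.115]
contact_force: [-0.1, -0.6, -0.8]
opening: 0.0228
gripper_force: 59.1
[[-0.068  0.998  0.005]
 [ 0.993  0.067  0.098]
 [ 0.097  0.011 -0.995]] [ 1.000e-03 -2.750e-01 -3.660e-01  1.474e+00  9.800e-02  1.504e+00] [  0.1 -37.   50.9  -0.1   0.4   0. ]
t 7.40 pos [0.463  0.1597 0.1751] head 93.93 tool delta mm [87.  38.5 14. ] turn -6.1 F [-0.1 -0.6 -0.8] open 0.0228 grip 59.1 j6 1.50
```

The fast carry left a 5.6° tilt in the commanded pose: q1 was limited, so q5 swung. I try the opposite fast move to undo it.

```bash
python3 -m jog '[[0.01,[-0.05,0,0],0],[0.01,[-0.05,0,0],0],[0.01,[-0.05,0,0],0],[0.01,[0,0,0],0],[0.01,[0,0,0],0],[0.01,[0,0,0],0],[0.01,[0,0,0],0],[0.01,[0,0,0],0]]'
cat >> h.py <<'E'
def tilt():
    s=ctrl.get_state();R=Rn.from_rotvec(s['ee_rot']).as_matrix();print("z",R[:,2].round(3),"q",s['joint_pos'].round(3));go(.4955,.2500,.17,100)
E
python3 -c "
from h import *
tilt()"
```

```text
clock: 8.2
eef_pos: [0.4732, 0.012, 0.1607]
ee_rot: [-2.097, -2.251, -0.115]
contact_force: [0.3, 0.5, -0.6]
opening: 0.0226
gripper_force: 59.1
z [ 0.005  0.098 -0.995] q [-0.315 -0.284 -0.4    1.48   0.094  1.184]
t 8.20 pos [0.4732 0.012  0.1607] head 94.08 tool delta mm [235.6  39.   14.1] turn -5.9 F [ 0.3  0.5 -0.6] open 0.0226 grip 59.1 j6 1.18
```

That fast move was tracked perfectly, so the real cause was joint 6 reaching its 3.14 limit during the carry. I turn towards its other limit and push against it the opposite way, which should take the tilt back out.

```bash
python3 -m jog '[[0.01,[0.045,0,0],0],[0.01,[0.045,0,0],0],[0.01,[0.05,0,0],0],[0.01,[0,0,0],-8.5],[0.01,[0,0,0],-8.5],[0.01,[0,0,0],-8.5],[0.01,[0,0,0],-8.5],[0.01,[0,0,0],-8.5]]'
python3 -m jog '[[0.01,[0,0,0],-8.5],[0.01,[0,0,0],-8.5],[0.01,[0,0,0],-8.5],[0.01,[0,0,0],-8.5],[0.01,[0,0,0],-8.5],[0.01,[0,0,0],-8.5],[0.01,[0,0,0],-8.5],[0.01,[0,0,0],-8.5]]'
python3 -m jog '[[0.01,[0,0,0],-8.5],[0.01,[0,0,0],-8.5],[0.01,[0,0,0],-8.5],[0.01,[0,0,0],-8.5],[0.01,[0,0,0],-8.5],[0.01,[0,0,0],-8.5],[0.01,[0,0,0],-8.5],[0.01,[0,0,0],-8.5]]'
python3 -m jog '[[0.01,[0,0,0],-8.5],[0.01,[0,0,0],-8.5],[0.01,[0,0,0],-8.5],[0.01,[0,0,0],-8.5],[0.01,[0,0,0],-8.5],[0.01,[0,0,0],-8.5],[0.01,[0,0,0],-8.5],[0.01,[0,0,0],-8.5]]'
python3 -c "
from h import *
tilt();go(.46,.05,.17,330)"
```

```text
clock: 9.0
eef_pos: [0.4633, 0.1509, 0.1742]
ee_rot: [-1.142, -2.889, -0.144]
contact_force: [0.1, 0.6, -0.8]
opening: 0.0228
gripper_force: 59.1
clock: 9.8
eef_pos: [0.4633, 0.1508, 0.1742]
ee_rot: [-0.67, 3.039, 0.147]
contact_force: [0.3, -0.6, -0.8]
opening: 0.0226
gripper_force: 59.1
clock: 10.6
eef_pos: [0.4633, 0.1508, 0.1742]
ee_rot: [-2.222, 2.113, 0.098]
contact_force: [-0.1, -0.1, -0.7]
opening: 0.0226
gripper_force: 59.1
clock: 11.4
eef_pos: [0.4633, 0.1508, 0.1742]
ee_rot: [-3.002, 0.506, 0.018]
contact_force: [0.2, 0.2, -0.9]
opening: 0.0227
gripper_force: 59.1
z [ 0.005  0.098 -0.995] q [-0.018 -0.28  -0.372  1.475  0.098 -2.826]
t 11.40 pos [0.4633 0.1508 0.1742] head -19.06 tool delta mm [  -1.8 -103.4   14. ] turn -119.1 F [ 0.2  0.2 -0.9] open 0.0227 grip 59.1 j6 -2.83
t 11.40 pos [0.4633 0.1508 0.1742] head -19.06 tool delta mm [29.9 96.2 -5.6] turn 10.9 F [ 0.2  0.2 -0.9] open 0.0227 grip 59.1 j6 -2.83
```

```bash
python3 -m jog '[[0.01,[0,0,0],-8],[0.01,[0,0,0],-8],[0.01,[0,0,0],0],[0.01,[0.0115,0.0165,0],0],[0.01,[0.0115,0.0165,0],0],[0.01,[0.0115,0.0165,0],0],[0.01,[0.0115,0.0165,0],0],[0.01,[0,0,0],0]]'
python3 -c "
from h import *
tilt()"
```

```text
clock: 12.2
eef_pos: [0.508, 0.105, 0.1674]
ee_rot: [-3.06, 0.152, -0.003]
contact_force: [-0.7, 0.2, -0.8]
opening: 0.0228
gripper_force: 59.1
z [ 0.006  0.077 -0.997] q [-0.096 -0.166 -0.285  1.453  0.078 -3.139]
t 12.20 pos [0.508  0.105  0.1674] head -5.67 tool delta mm [ -26.7 -142.9    8.6] turn -105.7 F [-0.7  0.2 -0.8] open 0.0228 grip 59.1 j6 -3.14
```

```bash
python3 -m jog '[[0.01,[0.004,0.045,0],0],[0.01,[0.004,0.045,0],0],[0.01,[0,0,0],0],[0.01,[0,0,0],0],[0.01,[0,0,0],0],[0.01,[0,0,0],0],[0.01,[0,0,0],0],[0.01,[0,0,0],0]]'
python3 -c "
from h import *
tilt()"
```

```text
clock: 13.0
eef_pos: [0.5115, 0.0618, 0.1617]
ee_rot: [-3.091, 0.248, -0.002]
contact_force: [0.2, 0.3, -0.8]
opening: 0.0227
gripper_force: 59.1
z [ 0.005  0.041 -0.999] q [-0.159 -0.166 -0.294  1.444  0.041 -3.14 ]
t 13.00 pos [0.5115 0.0618 0.1617] head -9.18 tool delta mm [ -45.8 -183.4   -0.7] turn -109.2 F [ 0.2  0.3 -0.8] open 0.0227 grip 59.1 j6 -3.14
```

```bash
python3 -m jog '[[0.01,[0.007,0.045,0],0],[0.01,[0.007,0.045,0],0],[0.01,[0.002,0.012,0],0],[0.01,[0,0,0],0],[0.01,[0,0,0],0],[0.01,[0,0,0],0],[0.01,[0,0,0],0],[0.01,[0,0,0],0]]'
python3 -c "
from h import *
tilt()"
```

```text
clock: 13.8
eef_pos: [0.5197, 0.0097, 0.1588]
ee_rot: [3.119, -0.366, -0.004]
contact_force: [0.5, -0.6, 0.1]
opening: 0.0226
gripper_force: 59.1
z [-0.003 -0.    -1.   ] q [-2.330e-01 -1.400e-01 -2.760e-01  1.438e+00 -1.000e-03 -3.141e+00]
t 13.80 pos [0.5197 0.0097 0.1588] head -13.39 tool delta mm [ -79.2 -228.2  -11.2] turn -113.4 F [ 0.5 -0.6  0.1] open 0.0226 grip 59.1 j6 -3.14
```

The tilt is gone. Now I turn back and move over the vise.

```bash
python3 -m jog '[[0.01,[0,0,0],8.3],[0.01,[0,0,0],8.3],[0.01,[0,0,0],8.3],[0.01,[0,0,0],8.3],[0.01,[0,0,0],8.3],[0.01,[0,0,0],8.3],[0.01,[0,0,0],8.3],[0.01,[0,0,0],8.5]]'
python3 -m jog '[[0.01,[-0.04,-0.003,0],0],[0.01,[-0.04,-0.003,0],0],[0.01,[-0.04,-0.003,0],0],[0.01,[-0.04,-0.003,0],0],[0.01,[-0.04,-0.003,0],0],[0.01,[-0.04,-0.003,0.01],0],[0.01,[0,0,0.02],0],[0.01,[0,0,0],0]]'
python3 -c "
from h import *
tilt();go(.4955,.2500,.07,-80)"
```

```text
clock: 14.6
eef_pos: [0.5197, 0.0095, 0.1588]
ee_rot: [2.399, -2.025, -0.003]
contact_force: [0.2, -0.9, -1.1]
opening: 0.0226
gripper_force: 59.1
clock: 15.4
eef_pos: [0.4938, 0.2496, 0.1261]
ee_rot: [2.404, -2.014, -0.007]
contact_force: [0.3, -0.2, -1.7]
opening: 0.0227
gripper_force: 59.1
z [-0.007 -0.002 -1.   ] q [ 0.231 -0.022 -0.223  1.377  0.    -1.516]
t 15.40 pos [0.4938 0.2496 0.1261] head -79.89 tool delta mm [ -0.1  -1.4 -43.9] turn -179.9 F [ 0.3 -0.2 -1.7] open 0.0227 grip 59.1 j6 -1.52
t 15.40 pos [0.4938 0.2496 0.1261] head -79.89 tool delta mm [-0.1 -2.1 56.1] turn 0.1 F [ 0.3 -0.2 -1.7] open 0.0227 grip 59.1 j6 -1.52
```

```bash
python3 -m jog '[[0.01,[0.004,-0.002,0.01],0],[0.01,[0,0,0.015],0],[0.01,[0,0,0.015],0],[0.01,[0,0,0.015],0],[0.01,[0,0,0.01],0],[0.01,[0,0,0.009],0],[0.01,[0,0,0],0],[0.01,[0,0,0],0]]'
python3 - <<'E'
from h import *
tilt();o=[]
for n,c in(("top",(185,205)),("scene",(435,180))):
    f=ctrl.grab_frame(n);np.savez(f"pics/{n}2.npz",**f);x0,y0=c[0]-40,c[1]-40
    o.append(cv2.resize(f["frame"][y0:y0+80,x0:x0+80],(400,400),interpolation=cv2.INTER_CUBIC))
cv2.imwrite("pics/hover.png",cv2.convertScaleAbs(np.hstack(o),alpha=1.5))
E
```

```text
clock: 16.2
eef_pos: [0.4984, 0.2452, 0.0548]
ee_rot: [2.404, -2.019, -0.003]
contact_force: [-0.1, 0.2, -0.3]
opening: 0.0227
gripper_force: 59.1
z [-0.003 -0.001 -1.   ] q [ 0.222  0.018 -0.314  1.241  0.    -1.523]
t 16.20 pos [0.4984 0.2452 0.0548] head -80.03 tool delta mm [  -5.2    2.3 -115.2] turn 180.0 F [-0.1  0.2 -0.3] open 0.0227 grip 59.1 j6 -1.52
```

View pics/hover.png

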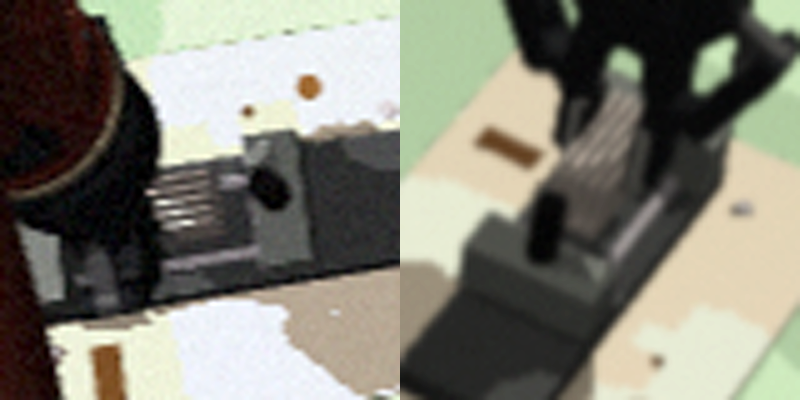

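The left (top) crop shows the fins at about (185,195), between the lips seen at (235,180) and (205,258). The right (scene) crop shows the sink over the channel between the lips, ahead of the post. Now I measure the lateral offset from the fin stripes against the lips of the same camera.

Run:
```python
from h import *
from scipy.signal import find_peaks
tcp=ctrl.get_state()["eef_pos"]
for n,u in(("top",(18,23,28)),("scene",(18,23,28))):
    f=load(f"pics/{n}2.npz");g=f["frame"].astype(np.float32).mean(2)
    ax=np.array([np.cos(np.radians(-80)),np.sin(np.radians(-80))]);lt=np.array([-ax[1],ax[0]])  # lt ~ +x
    w=np.arange(-26,26.1,.5)/1e3
    for (lab,z,us,wr) in(("fins",tcp[2]-.0095+.028,np.arange(14,27,1.5),.02),("lips",.025,np.arange(34,46,1.5),.026)):
        acc=0
        for k in us:
            P=np.array([proj(f,[*(tcp[:2]+ax*k/1e3+lt*q),z]) for q in w],np.float32)
            acc=acc+cv2.remap(g,P[:,0].copy(),P[:,1].copy(),cv2.INTER_LINEAR).ravel()
        acc/=len(us);pk,_=find_peaks(acc,prominence=4);print(n,lab,[(float(w[i]*1e3).__round__(1),int(acc[i])) for i in pk]);print(acc[::2].astype(int).tolist())
```

```text
top fins [(-13.5, 109), (-8.5, 100), (-3.0, 90), (2.5, 75), (8.5, 76), (16.0, 152)]
[29, 30, 31, 32, 36, 40, 42, 43, 45, 48, 58, 81, 105, 104, 76, 57, 68, 93, 100, 80, 59, 61, 79, 90, 78, 57, 49, 58, 72, 73, 61, 49, 51, 65, 76, 73, 61, 54, 63, 89, 123, 145, 152, 151, 150, 149, 148, 147, 147, 145, 145, 144, 144]
top lips [(-19.5, 80), (-6.0, 45), (16.0, 70)]
[40, 42, 48, 57, 66, 73, 80, 78, 72, 62, 51, 43, 42, 43, 43, 43, 42, 41, 42, 44, 45, 45, 45, 45, 45, 44, 44, 45, 44, 42, 38, 33, 30, 27, 25, 25, 27, 33, 44, 54, 61, 66, 70, 63, 50, 44, 47, 54, 63, 67, 71, 78, 89]
scene fins [(-16.0, 109), (-4.5, 85)]
[106, 106, 105, 105, 105, 105, 105, 106, 107, 109, 109, 107, 102, 97, 91, 86, 83, 80, 77, 77, 80, 84, 85, 82, 77, 74, 73, 73, 71, 67, 65, 64, 64, 63, 62, 60, 60, 61, 61, 59, 54, 48, 42, 39, 38, 38, 38, 37, 36, 33, 30, 27, 24]
scene lips [(19.0, 47)]
[48, 48, 48, 48, 48, 48, 48, 47, 47, 47, 46, 46, 44, 42, 40, 38, 36, 35, 35, 35, 36, 37, 39, 41, 42, 43, 44, 45, 45, 45, 45, 46, 46, 47, 47, 47, 47, 47, 47, 47, 47, 47, 47, 47, 47, 47, 47, 47, 44, 41, 37, 33, 30]
```

Relative to the lips, the sink is off by only about 0.5–1 mm, against ±2.5 mm of room. I lower it with a small correction and watch the force.

```bash
python3 -m jog '[[0.01,[0,-0.0006,0.008],0],[0.01,[0,0,0.006],0],[0.01,[0,0,0.004],0],[0.01,[0,0,0.002],0],[0.01,[0,0,0.002],0],[0.01,[0,0,0.001],0],[0.01,[0,0,0],0],[0.01,[0,0,0],0]]'
python3 -c "
from h import *
tilt()"
```

```text
clock: 17.1
eef_pos: [0.4989, 0.2453, 0.0318]
ee_rot: [2.405, -2.019, -0.002]
contact_force: [-0.1, 0.5, -0.4]
opening: 0.0227
gripper_force: 59.1
z [-0.003 -0.001 -1.   ] q [ 0.222  0.038 -0.337  1.198  0.    -1.523]
t 17.10 pos [0.4989 0.2453 0.0318] head -80.03 tool delta mm [  -5.3    2.9 -138.2] turn 180.0 F [-0.1  0.5 -0.4] open 0.0227 grip 59.1 j6 -1.52
```

```bash
python3 -m jog '[[0.01,[0,0,0.001],0],[0.01,[0,0,0.001],0],[0.01,[0,0,0.0005],0],[0.01,[0,0,0.0005],0],[0.01,[0,0,0],0],[0.01,[0,0,0],0],[0.01,[0,0,0],0],[0.01,[0,0,0],0]]'
python3 -c "
from h import *
tilt()"
```

```text
clock: 17.9
eef_pos: [0.4989, 0.2453, 0.0296]
ee_rot: [2.405, -2.019, -0.002]
contact_force: [-3.6, -0.8, 8.6]
opening: 0.023
gripper_force: 60.2
z [-0.002 -0.001 -1.   ] q [ 0.222  0.04  -0.339  1.194 -0.    -1.523]
t 17.90 pos [0.4989 0.2453 0.0296] head -80.02 tool delta mm [  -5.2    2.9 -140.4] turn 180.0 F [-3.6 -0.8  8.6] open 0.0230 grip 60.2 j6 -1.52
```

It is on the bed, with 8.6 N at exactly the expected height. Now I release and rise.

```bash
python3 -m jog '[[0.025,[0,0,0],0],[0.03,[0,0,0],0],[0.04,[0,0,0],0],[0.05,[0,0,0],0],[0.05,[0,0,0],0],[0.05,[0,0,-0.01],0],[0.05,[0,0,-0.03],0],[0.05,[0,0,-0.03],0]]'
python3 -m jog '[[0.05,[0,0,-0.03],0],[0.02,[0.03,0,-0.03],0],[0,[0.04,0,-0.01],0],[0,[0.04,0,0],0],[0,[0.04,0,0],0],[0,[0.04,0,0],0],[0,[0.04,0,0],0],[0,[0,0,0],0]]'
python3 - <<'E'
from h import *
tilt();o=[]
for n,c in(("top",(185,205)),("scene",(435,180))):
    f=ctrl.grab_frame(n);np.savez(f"pics/{n}3.npz",**f);x0,y0=c[0]-50,c[1]-40
    o.append(cv2.resize(f["frame"][y0:y0+80,x0:x0+80],(400,400),interpolation=cv2.INTER_CUBIC))
cv2.imwrite("pics/placed.png",cv2.convertScaleAbs(np.hstack(o),alpha=1.5))
E
```

```text
clock: 18.7
eef_pos: [0.4984, 0.2451, 0.0996]
ee_rot: [2.404, -2.018, -0.004]
contact_force: [-0.1, 0.2, 0.2]
opening: 0.0497
gripper_force: 0.0
clock: 19.5
eef_pos: [0.5397, 0.0146, 0.1694]
ee_rot: [2.4, -2.024, -0.0]
contact_force: [0.4, -0.1, -0.1]
opening: -0.0001
gripper_force: 0.0
z [-0.002 -0.002 -1.   ] q [-0.214 -0.08  -0.201  1.452 -0.002 -1.954]
t 19.50 pos [0.5397 0.0146 0.1694] head -80.29 tool delta mm [-239.5    3.9   -0.9] turn 179.7 F [ 0.4 -0.1 -0.1] open -0.0001 grip 0.0 j6 -1.95
```

View pics/placed.png

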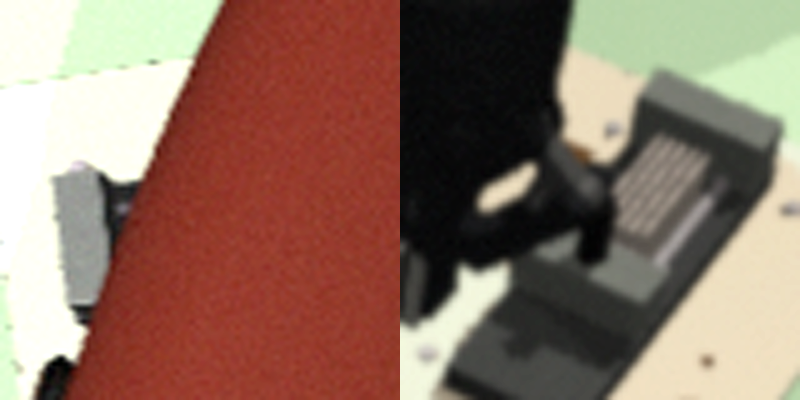

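The scene crop shows the sink fins up in the channel at (660,185), between the fixed jaw (710,105) and the moving jaw with its post (595,235). The fingers are now shut and clear. I go behind the post next.

```bash
python3 - <<'E'
from h import *
t=load("pics/top0.npz")
print("fixed",[onz(t,p,.05)[:2].round(4) for p in((156,199.4),(158,225))],"moving",[onz(t,p,.05)[:2].round(4) for p in((194,192),(196.6,217.6))])
go(.5157,.1379,.062,-80)
E
python3 -m jog '[[0,[-0.04,0.001,0],0],[0,[-0.03,0.001,0],0],[0,[-0.03,0,0],0],[0,[-0.016,0,0],0],[0,[0,0,0.02],0],[0,[0,0,0.02],0],[0,[0,0,0.02],0],[0,[0,0,0],0]]'
python3 -c "
from h import *
go(.5157,.1379,.062,-80)"
```

```text
fixed [array([0.5161, 0.2883]), array([0.457 , 0.2805])] moving [array([0.534 , 0.2029]), array([0.4746, 0.1944])]
t 19.60 pos [0.5391 0.018  0.1693] head -80.14 tool delta mm [-122.1    2.3  107.3] turn -0.1 F [-0.4  0.1 -0.6] open 0.0001 grip 0.0 j6 -1.95
clock: 20.4
eef_pos: [0.5146, 0.1339, 0.1063]
ee_rot: [2.404, -2.015, -0.008]
contact_force: [-0.4, -0.5, -0.4]
opening: 0.0001
gripper_force: 0.0
t 20.40 pos [0.5146 0.1339 0.1063] head -79.92 tool delta mm [-3.7 -2.1 44.3] turn 0.1 F [-0.4 -0.5 -0.4] open 0.0001 grip 0.0 j6 -1.74
```

```bash
python3 -m jog '[[0,[0,-0.002,0.015],0],[0,[0,0,0.015],0],[0,[0,0,0.014],0],[0,[-0.012,0,0],0],[0,[-0.010,0,0],0],[0,[-0.005,0,0],0],[0,[-0.005,0,0],0],[0,[0,0,0],0]]'
python3 -c "
from h import *
go(.5053,.197,.062,-80)"
```

```text
clock: 21.2
eef_pos: [0.5133, 0.1653, 0.0652]
ee_rot: [2.406, -2.018, -0.002]
contact_force: [0.2, 0.1, 0.4]
opening: -0.0
gripper_force: 0.0
t 21.20 pos [0.5133 0.1653 0.0652] head -79.97 tool delta mm [-32.6   2.3   3.2] turn 0.0 F [0.2 0.1 0.4] open -0.0000 grip 0.0 j6 -1.68
```

```bash
python3 -m jog '[[0,[-0.003,0.001,0.002],0],[0,[-0.003,0,0],0],[0,[-0.003,0,0],0],[0,[-0.003,0,0],0],[0,[-0.003,0,0],0],[0,[-0.003,0,0],0],[0,[-0.003,0,0],0],[0,[-0.002,0,0],0]]'
python3 -c "
from h import *
go(.5053,.197,.062,-80)"
```

```text
clock: 22.0
eef_pos: [0.5079, 0.1872, 0.0625]
ee_rot: [2.404, -2.018, -0.003]
contact_force: [-0.3, -2.3, -1.9]
opening: 0.0001
gripper_force: 1.5
t 22.00 pos [0.5079 0.1872 0.0625] head -80.02 tool delta mm [-10.1   0.9   0.5] turn -0.0 F [-0.3 -2.3 -1.9] open 0.0001 grip 1.5 j6 -1.63
```

Pushing the jaw, at about 2.3 N. Continuing in small steps.

```bash
python3 -m jog '[[0,[-0.0015,0,0],0],[0,[-0.001,0,0],0],[0,[-0.001,0,0],0],[0,[-0.001,0,0],0],[0,[-0.001,0,0],0],[0,[-0.001,0,0],0],[0,[-0.0005,0,0],0],[0,[0,0,0],0]]'
python3 -c "
from h import *
go(.5053,.197,.062,-80)"
```

```text
clock: 22.8
eef_pos: [0.5069, 0.194, 0.0627]
ee_rot: [2.405, -2.019, -0.003]
contact_force: [-1.6, -2.7, -0.6]
opening: 0.0002
gripper_force: 1.1
t 22.80 pos [0.5069 0.194  0.0627] head -80.02 tool delta mm [-3.2  1.1  0.7] turn -0.0 F [-1.6 -2.7 -0.6] open 0.0002 grip 1.1 j6 -1.62
```

```bash
python3 -m jog '[[0,[-0.0005,0,0],0],[0,[-0.0005,0,0],0],[0,[-0.0005,0,0],0],[0,[-0.0005,0,0],0],[0,[-0.0005,0,0],0],[0,[-0.0005,0,0],0],[0,[0,0,0],0],[0,[0,0,0],0]]'
python3 -m jog '[[0,[-0.0005,0,0],0],[0,[-0.0005,0,0],0],[0,[-0.0005,0,0],0],[0,[-0.0005,0,0],0],[0,[0,0,0],0],[0,[0,0,0],0],[0,[0,0,0],0],[0,[0,0,0],0]]'
```

```text
clock: 23.6
eef_pos: [0.5064, 0.1969, 0.0627]
ee_rot: [2.405, -2.019, -0.003]
contact_force: [-0.6, -1.6, -1.4]
opening: 0.0004
gripper_force: 1.1
clock: 24.4
eef_pos: [0.5061, 0.1987, 0.0627]
ee_rot: [2.404, -2.019, -0.003]
contact_force: [0.1, -3.5, 0.8]
opening: -0.0
gripper_force: 2.1
```

Not clamped yet; continuing.

```bash
python3 -m jog '[[0,[-0.0005,0,0],0],[0,[-0.0005,0,0],0],[0,[-0.0005,0,0],0],[0,[-0.0005,0,0],0],[0,[0,0,0],0],[0,[0,0,0],0],[0,[0,0,0],0],[0,[0,0,0],0]]'
python3 -m jog '[[0,[-0.0005,0,0],0],[0,[-0.0005,0,0],0],[0,[-0.0005,0,0],0],[0,[-0.0005,0,0],0],[0,[0,0,0],0],[0,[0,0,0],0],[0,[0,0,0],0],[0,[0,0,0],0]]'
python3 - <<'E'
from h import *
f=ctrl.grab_frame("scene");np.savez("pics/scene4.npz",**f)
cv2.imwrite("pics/push.png",cv2.convertScaleAbs(cv2.resize(f["frame"][140:220,385:485],(600,480),interpolation=cv2.INTER_CUBIC),alpha=1.5))
E
```

```text
clock: 25.2
eef_pos: [0.5061, 0.1989, 0.0628]
ee_rot: [2.401, -2.018, 0.002]
contact_force: [0.0, -14.7, 0.9]
opening: -0.0003
gripper_force: 7.0
clock: 26.0
eef_pos: [0.5061, 0.1991, 0.0628]
ee_rot: [2.398, -2.018, 0.006]
contact_force: [0.2, -24.4, 1.4]
opening: 0.0005
gripper_force: 11.9
```

View pics/push.png

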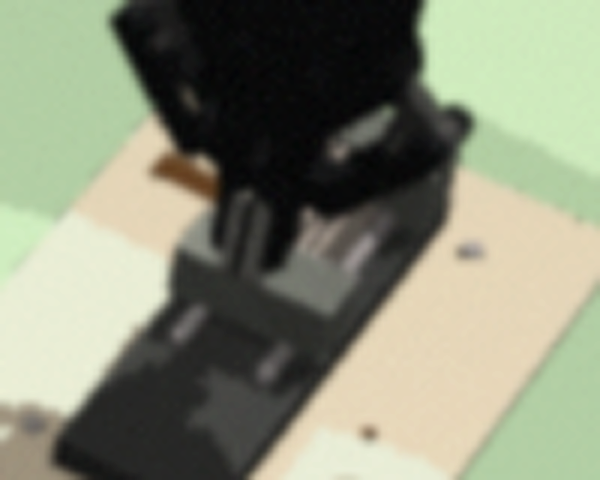

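The force jumped to 24 N with the TCP stalled, so the jaw is home. The picture shows the jaw against the sink at (320,240), with the fingers behind the post at (250,235). Now I back off and check.

```bash
python3 -m jog '[[0,[0.004,0,0],0],[0,[0.01,0,0],0],[0,[0.02,0,0],0],[0,[0.02,0,-0.02],0],[0,[0.01,0,-0.04],0],[0,[0.04,0,-0.03],0],[0,[0.045,0,-0.02],0],[0,[0.045,0,0],0]]'
python3 -m jog '[[0,[0.045,0,0],0],[0,[0.045,0,0],0],[0,[0.045,0,0],0],[0,[0.045,0,0],0],[0,[0.04,0,0],0],[0,[0,0,0],0],[0,[0,0,0],0],[0,[0,0,0],0]]'
python3 - <<'E'
from h import *
tilt();o=[]
for n,c in(("top",(185,205)),("scene",(435,180))):
    f=ctrl.grab_frame(n);x0,y0=c[0]-40,c[1]-40
    o.append(cv2.resize(f["frame"][y0:y0+80,x0:x0+80],(400,400),interpolation=cv2.INTER_CUBIC))
cv2.imwrite("pics/final.png",cv2.convertScaleAbs(np.hstack(o),alpha=1.5))
E
```

```text
clock: 26.85
eef_pos: [0.5413, 0.0102, 0.1767]
ee_rot: [-2.406, 2.017, -0.005]
contact_force: [1.7, 0.2, -0.1]
opening: -0.0001
gripper_force: 0.0
clock: 27.65
eef_pos: [0.5773, -0.2041, 0.1727]
ee_rot: [2.406, -2.018, -0.003]
contact_force: [-0.4, -0.1, 0.1]
opening: -0.0001
gripper_force: 0.0
z [-0.003  0.    -1.   ] q [-5.520e-01  1.410e-01  3.100e-02  1.463e+00 -1.000e-03 -2.298e+00]
t 27.65 pos [ 0.5773 -0.2041  0.1727] head -79.99 tool delta mm [-461.4    1.6    3. ] turn -180.0 F [-0.4 -0.1  0.1] open -0.0001 grip 0.0 j6 -2.30
```

View pics/final.png

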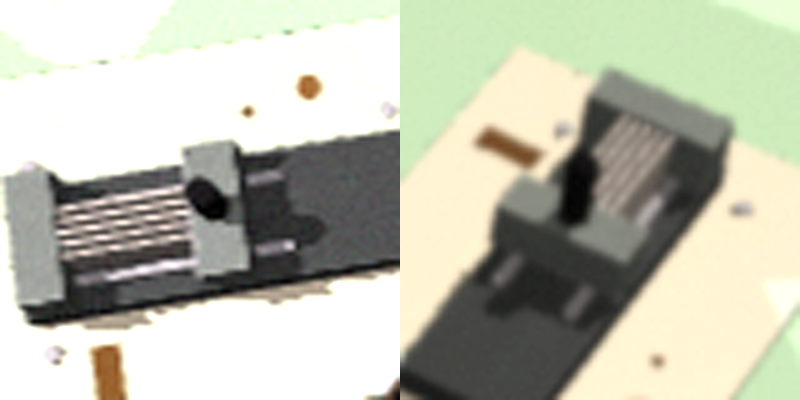

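The left (top) crop shows the sink, fins up, filling the gap from the fixed jaw (55,230) to the moving jaw (190,215) between the lips. The scene crop agrees, and the robot is clear.

```bash
python3 -c "
from station import ctrl
print(ctrl.sign_off())"
```

```text
the job is handed in; nothing more can be done
None
```

The heat sink is clamped end to end in the vise, fins up, with the robot clear; the job was handed in at about 28 s of the 45 s allowed, and no verdict was returned.

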